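# Close up a soap presentation case

### The arm

A 6-joint arm with a two-finger parallel gripper is mounted at the origin on the work surface. World frame = base frame: x ahead of the robot, y to its left, z up, the work surface at z = 0. Lengths are in m, angles in rad, forces in N, time in s.
With the tool pointing down it reaches from about 0.325 to 0.875 m from the base axis. Payload 4.4 kg.
Tool frame: the origin (TCP) lies midway between the tips of the shut fingers; the grasp point (between the pads) lies 19 mm behind it (arm.tcp_to_grasp is the distance from the TCP to the grasp point, in m); z points along the fingers, y is the line along which they close (so a half turn about z gives the same grasp; the last joint's range is limited). The gripper opens to 85 mm and grips with 20 to 120 N. Pads are 22 mm wide; open, the fingers measure 114 mm over their backs; the gripper's body (76 mm by 85 mm) begins 54 mm behind the grasp point. The pads swing forward as they close: fully open they stand 13 mm farther back than shut.
Start: joints at [1.067, 0.207, 1.542, -0, 1.393, -0.15], TCP at [0.199, 0.54, 0.196] pointing down, gripper open.
Joint ranges: [-2.73, 2.73], [-0.86, 2.22], [0.23, 2.46], [-1.11, 4.25], [0.08, 2.63], [-2.82, 2.82]. Speed limits (rad/s): [2.79, 2.79, 3.14, 3.14, 3.14, 3.14].

### API

Orientations are given as a unit quaternion [x, y, z, w].
In Python, from station import telemetry, optics, order, arm gives the robot as it stands.
- The arm moves only by the shell command python3 -m handwheel 'ROWS' [FORCE]. ROWS is JSON, a list that holds one entry, the list of rows, each a list of 7 numbers: the shift along the tool's x, y, z in cm, then the turn, a rotation vector about the tool's x, y, z in rad, then the opening, from 0 (shut) to 1 (fully open). In form: [[[tx, ty, tz, ax, ay, az, jaw], ...]]. A call has 1 to 12 rows; each row is the pose to reach, as a shift and turn from the pose commanded when the call began, along the tool's axes at that moment; what a row does not reach only later rows make up. A row lasts 1/10 s, in which the tool goes at most 50 mm and 8.59 degrees, less where a joint would pass 70% of its speed; a pose out of reach is approached as far as the arm can. A call with a gripper value outside its range is refused whole. The fingers move at their own pace and stop on an object; FORCE is the grip in N (left out, the last holds). Time passes only in rows, so rows that repeat a pose let the fingers close. It gives the time, the measured TCP pose, the force, the opening and the grip force at its end, in the units of the state.
- telemetry.get_obs(): the state, without advancing time (a new reading comes with each control period).
- optics.camera(name): name is "side" or "top"; returns a dict with "color" (420x560x3 uint8, blue, green, red), "intrinsics" (3x3 intrinsics, pixels), "xyz" and "rotation" of the camera in the world. Camera axes: x right, y down, z forward; pixel columns grow to the right and rows downward; lengths in m; the calibration is good to about 2 mm. A picture is of the moment at which its call begins. There is no depth.
- order.finish_job(): hands the job in; it is judged then, once.
The state is a dict: "time": time; "joints": joint angles; "dq": joint speeds; "joint_efforts": joint torques, N m; "ee_pos": TCP position; "ee_rot": TCP orientation; "force": force on the tool from outside, world axes, zero at the start; "wrist_torque": the same for the moment, N m; "finger_gap": opening from 0.0 (shut) to 1.0 (fully open); "grasp_force": force on a finger pad.
Only numpy, scipy, OpenCV 4.12 (cv2) and the standard library are available. Lean on these libraries where they do the work, as an engineer would, in place of code of your own. Each camera call takes 0.05 s, during which the arm holds its last target. There are 200 camera calls.

### The job

The wooden presentation case with three soap bars stands open. With the fingertips, push its upright inner flap down until it lies flat over the bars, then push the hinged cover over until it is fully shut on the case, without slamming it. Only push: do not take the flap or cover between the fingers, do not lift or drag the case, keep the bars inside, and leave everything else on the table where it stands.

Things in the scene. Friction and masses are not known exactly. Their poses are not given: they have to be found in the camera images.
- case: Open wooden case, 170 (its x) x 230 (its y) x 72 mm (z), walls and floor 9 mm, 1.0 to 1.7 kg, loose: it slides if pushed with over about 7 N. Origin: centre of its underside. Cover hinged on its +x wall, flap on its -x wall. A 65 mm high carton stands 33 to 55 mm beside its -x wall, a jar 37 to 53 mm beyond its -y end; the table beside its +x wall is clear.
- cover (a joint): Cover angle (rad): 0 = shut, flat on the rim; 1.57 = upright; starts 1.65 to 1.85, leaning outward. Flat wooden panel 172 x 232 x 8 mm, no handle, 0.19 kg. Hinge line along the case's y at case x = +85, z = 72 mm (underside of the shut cover, whose top is at z = 80). Stiff: stays where left and must be pushed all the way, 1 to 3.5 N near the free edge.
- cover_edge (a point): Middle of the cover's free edge, on its outer face (the top when shut), 172 mm from the hinge line. Shut, it lies at case x = -87, z = 80 mm.
- flap (a joint): Flap angle (rad): 0 = folded down level over the bars, on its stop; 1.57 = upright; starts 1.3 to 1.57. Plywood leaf 200 mm wide (case y), 6 mm thick, free edge 125 mm from the hinge line, which runs along the case's y at case x = -72, z = 62 mm, mid thickness. Folded, it points to case +x. Stiff: stays where left, 1 to 2.5 N near the free edge.
- flap_edge (a point): Middle of the flap's free edge, on its outer face (the top when folded: then at case x = +53, z = 65 mm, 7 mm below the rim). A standing flap blocks the cover.
- bar_a: One of three loose soap bars lying side by side on the case's floor, 95 (case x) x 55 x 28 mm, 0.13 kg; origin: centre of its underside. Its top is 37 mm above the table, well below the folded flap. Stays in the case.
- bar_b: One of three loose soap bars lying side by side on the case's floor, 95 (case x) x 55 x 28 mm, 0.13 kg; origin: centre of its underside. Its top is 37 mm above the table, well below the folded flap. Stays in the case.
- bar_c: One of three loose soap bars lying side by side on the case's floor, 95 (case x) x 55 x 28 mm, 0.13 kg; origin: centre of its underside. Its top is 37 mm above the table, well below the folded flap. Stays in the case.
- carton: Bystander: paper soap carton 40 x 100 x 65 mm, loose, just beside the case's -x wall (flap side). Origin: centre of its underside.
- oil_jar: Bystander: stoppered glass jar of oil, 66 mm across, 96 mm high, loose, just beyond the case's -y end. Origin: centre of its underside.
- butter_jar: Bystander: stoppered glass jar with cream-coloured flakes, 66 mm across, 96 mm high, loose, on the robot's right. Origin: centre of its underside.
- jug: Bystander: clear plastic jug 110 mm across with a handle, 130 mm high, loose, on the robot's left. Origin: centre of its underside.
- cylinder: Bystander: glass measuring cylinder with a 64 mm foot, 150 mm high, loose, far left. Origin: centre of its underside.
- spoon: Bystander: wooden spoon 260 mm long lying on the table, loose, on the left. Origin: under its middle.
- bare_bar: Bystander: unwrapped soap bar 95 x 55 x 30 mm, loose, far right. Origin: centre of its underside.
Not all that is in view belongs to the job. Leave any blue, orange or purple look-alike of the bar_c alone.

How it is judged:
By the outcome, as a careful person would: the job done as asked, in the order asked, and still so for the second after the job is handed in, with the robot touching nothing.
It also fails if it takes over 58 s, if anything falls off the work surface, if the arm or the gripper's body presses on something with over 40 N, if the wrist force passes 120 N, or if a joint passes its speed limit or range.

## Working session

There is one attempt and no reset: what is moved stays moved. The work goes in short steps, Python scripts to look and compute and a shell command to move; the robot and the scene stay as the last step left them, time stands still between calls to the robot, and variables do not carry over. Pictures are saved under pics/ and viewed, at most 10 in all, crops included, and the job is handed in when it is done.

```bash
mkdir -p pics; ls; python3 - <<'E'
from station import telemetry, optics, order, arm
import cv2,numpy as np
for n in("side","top"):
    c=optics.camera(n); cv2.imwrite(f"pics/{n}0.png",c["color"]); np.savez(f"{n}0.npz",**c)
    print(n,c["intrinsics"],c["xyz"],c["rotation"])
o=telemetry.get_obs(); print(o)
E
```

```text
pics
side [[458.88031568   0.         288.96578479]
 [  0.         458.88031568 210.58265685]
 [  0.           0.           1.        ]] [ 0.1392253  -0.64255812  1.00654312] [ 0.91014816 -0.24196098  0.08586357 -0.32513482]
top [[480.69456911   0.         275.95805299]
 [  0.         480.69456911 201.32668796]
 [  0.           0.           1.        ]] [0.44750197 0.00891748 1.65413289] [ 0.71637807 -0.69719614  0.01412637 -0.02281325]
{'time': 0.1, 'joints': array([ 1.06753761e+00,  2.07345584e-01,  1.54284423e+00,  9.56249002e-06,
        1.39350063e+00, -1.50474266e-01]), 'dq': array([-0.00044936,  0.00052665, -0.00299618,  0.00071298,  0.00059423,
        0.00251206]), 'joint_efforts': array([ 2.55001996e-04, -3.84094584e+01, -2.92548019e+01, -3.07889350e-04,
        4.93316300e-03,  2.90682124e-05]), 'ee_pos': array([0.19828784, 0.53890902, 0.19532011]), 'ee_rot': array([ 1.75479669e-01,  9.84482496e-01, -9.91847051e-04, -3.41231868e-04]), 'force': array([ 0.12035371, -0.85083561,  0.27871565]), 'wrist_torque': array([-0.01715864, -0.0134023 ,  0.00629299]), 'grasp_force': 0.0, 'finger_gap': 1.0004453349795908}
```

View pics/side0.png

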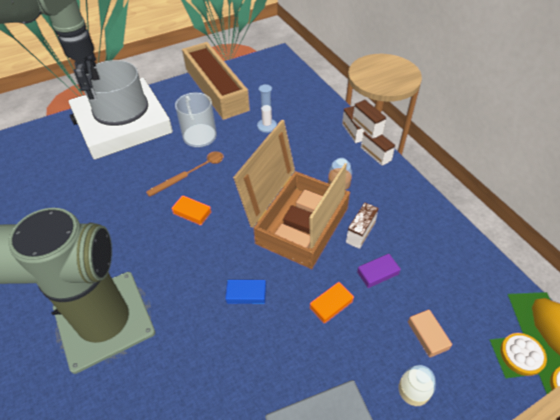

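View pics/top0.png

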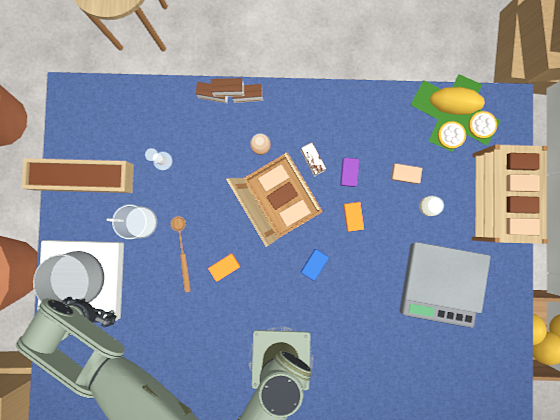

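The side view shows the open case around (300,215), with the cover standing at upper left (265,170) and the flap at right (330,205). The top view shows the case around (280,198), the carton at (313,158) and the oil jar at (260,143). I'll enlarge both to get the corners.

```bash
python3 - <<'E'
import cv2,numpy as np
a=cv2.imread("pics/top0.png")[130:250,220:330]; b=cv2.imread("pics/side0.png")[115:270,230:385]
a=cv2.resize(a,(400,436),interpolation=cv2.INTER_CUBIC); b=cv2.resize(b,(400,400),interpolation=cv2.INTER_CUBIC)
o=np.zeros((436,800,3),np.uint8); o[:,:400]=a; o[:400,400:]=b
cv2.imwrite("pics/crop0.png",o)
E
```

```text
(no output)
```

View pics/crop0.png

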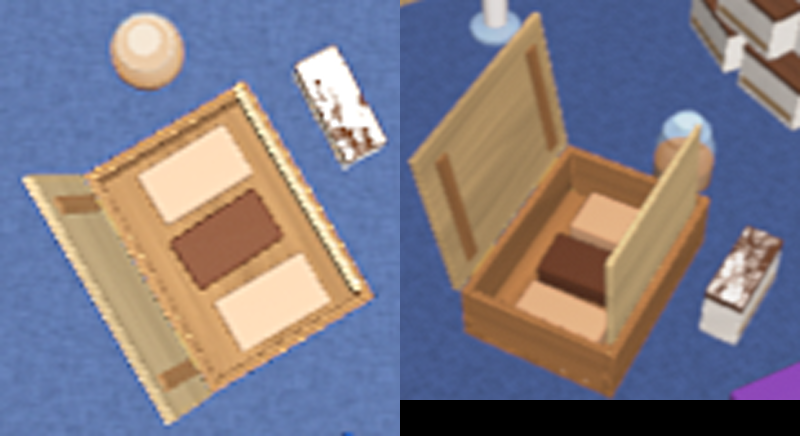

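```bash
cat > h.py <<'E'
import numpy as np
from scipy.spatial.transform import Rotation as R
def ray(n,px,k="0"):
    c=np.load(f"{n}{k}.npz"); d=np.linalg.inv(c["intrinsics"])@[px[0],px[1],1]
    return c["xyz"],R.from_quat(c["rotation"]).apply(d)
def plane(n,px,z):
    p,d=ray(n,px); return p+d*(z-p[2])/d[2]
def tri(a,b):
    (p,d),(q,e)=ray("top",a),ray("side",b)
    s=np.linalg.lstsq(np.c_[d,-e],q-p,rcond=None)[0]
    u,v=p+d*s[0],q+e*s[1]; return (u+v)/2,np.linalg.norm(u-v)
E
python3 - <<'E'
from h import *
np.set_printoptions(precision=4,suppress=True)
T=lambda x,y:(220+x/3.636-.36,130+y/3.633-.36); S=lambda x,y:(230+(x-400)/2.58-.3,115+y/2.58-.3)
z=.072
P={}
for k,t,s in (("+x-y",(93,178),(570,150)),("+x+y",(212,388),(462,290)),("-x+y",(372,296),(615,355)),("-x-y",(240,87),(708,200))):
    a,b=plane("top",T(*t),z),plane("side",S(*s),z); P[k]=(a+b)/2; print(k,a[:2],b[:2],tri(T(*t),S(*s)))
for k,t,s in (("cov-y",(25,178),(540,12)),("cov+y",(168,425),(413,162)),("flap-y",(241,87),(700,128)),("flap+y",(357,290),(610,262))):
    print(k,*tri(T(*t),S(*s)))
c=sum(P.values())/4; print("centre",c)
v=(P["+x+y"]+P["-x+y"]-P["+x-y"]-P["-x-y"])/2; u=(P["+x+y"]+P["+x-y"]-P["-x-y"]-P["-x+y"])/2
print(u,v,np.linalg.norm(u),np.linalg.norm(v),np.arctan2(u[1],u[0]),np.arctan2(-v[0],v[1]))
E
```

```text
+x-y [0.6024 0.1332] [0.6025 0.1322] (array([0.6027, 0.1331, 0.0711]), np.float64(0.0006042274990680454))
+x+y [0.4147 0.0198] [0.4127 0.0194] (array([0.414 , 0.0202, 0.0704]), np.float64(0.0016683828188821643))
-x+y [ 0.5018 -0.1226] [ 0.5036 -0.1219] (array([ 0.5023, -0.1227,  0.074 ]), np.float64(0.0012516209354170537))
-x-y [0.6891 0.0018] [ 0.6919 -0.0032] (array([0.6918, 0.0004, 0.0683]), np.float64(0.005001853384324321))
cov-y [0.587  0.174  0.2401] 0.005667318734896257
cov+y [0.3894 0.0525 0.2378] 0.0043753025143471545
flap-y [0.672  0.0014 0.1846] 4.8789791284762455e-05
flap+y [ 0.5039 -0.1009  0.1904] 0.003373866906357202
centre [0.5524 0.0073 0.072 ]
[-0.0885  0.1376  0.    ] [-0.1883 -0.1173  0.    ] 0.16366005519275795 0.22181806345069296 2.14239290979096 2.128050298259893
```

```bash
cat >> h.py <<'E'
C=np.array([.552,.007,0]); YAW=2.135
u=np.array([np.cos(YAW),np.sin(YAW),0]); v=np.array([-u[1],u[0],0])
M=np.c_[u,v,[0,0,1]]   # case->world
def st():
    from station import telemetry
    o=telemetry.get_obs(); r=R.from_quat(o["ee_rot"]); p=o["ee_pos"]
    print("t %.2f case(mm)"%o["time"],np.round(M.T@(p-C)*1e3,1),"Fcase",np.round(M.T@o["force"],2),"tilt",np.round((R.from_matrix(np.c_[u,-v,[0,0,-1]]).inv()*r).as_rotvec(),3),"q",np.round(o["joints"],2),"gap",round(o["finger_gap"],2)); return p,r
def go(case_mm,tilt):
    "rows needed from the present pose to a case-frame TCP and tilt about tool y"
    p,r=st(); t=C+M@(np.array(case_mm)/1e3); Q=R.from_matrix(np.c_[u,-v,[0,0,-1]])*R.from_rotvec([0,tilt,0])
    print("rows cm",np.round(r.inv().apply(t-p)*100,2),"rot",np.round((r.inv()*Q).as_rotvec(),3))
E
python3 -m handwheel '[[[0,0,-14,0,0,0.655,0],[0,0,-14,0,0,0.655,0],[0,0,-14,0,0,0.655,0],[0,0,-14,0,0,0.655,0],[0,0,-14,0,0,0.655,0],[0,0,-14,0,0,0.655,0]]]' 20
python3 -c "
from h import *
go([-120,0,320],0.35)"
```

```text
time: 0.7
ee_pos: [0.1986, 0.5394, 0.3362]
ee_rot: [0.483, 0.876, -0.0, -0.0]
force: [-0.1, -0.6, 0.6]
finger_gap: 0.005
grasp_force: 0.0
t 0.70 case(mm) [638.9  13.9 336.2] Fcase [-0.49  0.39  0.55] tilt [ 0.    -0.     0.001] q [1.07 0.14 1.34 0.   1.67 0.5 ] gap 0.0
rows cm [-75.89   1.47   1.63] rot [-0.     0.35  -0.001]
```

```bash
python3 -m handwheel '[[[-40,1.5,1.5,0,0,0,0],[-40,1.5,1.5,0,0,0,0],[-40,1.5,1.5,0,0,0,0],[-40,1.5,1.5,0,0,0,0],[-40,1.5,1.5,0,0,0,0],[-40,1.5,1.5,0,0,0,0],[-40,1.5,1.5,0,0,0,0],[-40,1.5,1.5,0,0,0,0],[-40,1.5,1.5,0,0,0,0]]]'
python3 -m handwheel '[[[-36,0,0,0,0,0,0],[-36,0,0,0,0,0,0],[-36,0,0,0,0,0,0],[-36,0,0,0,0,0,0],[-36,0,0,0,0,0,0],[-36,0,0,0,0,0,0],[-36,0,0,0,0.15,0,0],[-36,0,0,0,0.3,0,0],[-36,0,0,0,0.35,0,0],[-36,0,0,0,0.35,0,0]]]'
python3 -c "
from h import *
go([-108,0,165],0.35)"
```

```text
time: 1.6
ee_pos: [0.4272, 0.2042, 0.32]
ee_rot: [0.486, 0.874, -0.002, 0.0]
force: [-0.6, -0.1, -0.2]
finger_gap: 0.001
grasp_force: 0.0
time: 2.6
ee_pos: [0.6171, -0.0968, 0.3172]
ee_rot: [0.476, 0.861, 0.084, -0.156]
force: [-0.2, 0.0, -0.3]
finger_gap: -0.001
grasp_force: 0.0
t 2.60 case(mm) [-122.5    0.5  317.2] Fcase [ 0.15  0.18 -0.34] tilt [0.003 0.356 0.004] q [-0.41  0.46  1.02  0.21  1.96 -0.91] gap -0.0
rows cm [-3.94  0.1  14.77] rot [-0.002 -0.006 -0.004]
```

```bash
python3 -m handwheel '[[[-3.9,0,5,0,0,0,0],[-3.9,0,10,0,0,0,0],[-3.9,0,14.5,0,0,0,0],[-3.9,0,14.5,0,0,0,0]]]'
cat >> h.py <<'E'
def arc(h,r,ths,a,corner,off,tcp):
    "TCP rows (tool x,z cm) for a tip corner (mm along tool x) riding a leaf; off = face offset from hinge line; tcp=(x,z) start. leaf point h + r*(c,s)+off*n"
    X=np.array([np.cos(a),np.sin(a)]);Z=np.array([np.sin(a),-np.cos(a)])
    for t in ths:
        d=np.array(h)+r*np.array([np.cos(t)*1,np.sin(t)])+off*np.array([-np.sin(t),np.cos(t)])-corner*X
        e=(d-np.array(tcp))/10; print("th %.2f tcp"%t,np.round(d,0),"row",np.round([e@X,e@Z],2))
E
python3 -c "
from h import *
p,r=st(); q=M.T@(p-C)*1e3
arc((-72,62),100,np.arange(1.7,.3,-.07),.35,11,3,(q[0],q[2]))"
```

```text
time: 3.0
ee_pos: [0.603, -0.0786, 0.1645]
ee_rot: [0.474, 0.862, 0.083, -0.161]
force: [-0.1, 0.9, -0.7]
finger_gap: 0.002
grasp_force: 0.0
t 3.00 case(mm) [-99.6   2.6 164.5] Fcase [ 0.8  -0.44 -0.67] tilt [ 0.011  0.363 -0.001] q [-0.39  0.5   1.26  0.2   1.68 -0.96] gap 0.0
th 1.70 tcp [-98. 157.] row [-0.13  0.75]
th 1.63 tcp [-91. 158.] row [0.56 0.9 ]
th 1.56 tcp [-84. 158.] row [1.23 1.11]
th 1.49 tcp [-77. 158.] row [1.88 1.36]
th 1.42 tcp [-70. 158.] row [2.52 1.65]
th 1.35 tcp [-63. 156.] row [3.13 1.99]
th 1.28 tcp [-57. 155.] row [3.72 2.37]
th 1.21 tcp [-50. 153.] row [4.27 2.8 ]
th 1.14 tcp [-43. 150.] row [4.8  3.26]
th 1.07 tcp [-37. 147.] row [5.3  3.75]
th 1.00 tcp [-31. 144.] row [5.76 4.28]
th 0.93 tcp [-25. 140.] row [6.18 4.84]
th 0.86 tcp [-19. 136.] row [6.56 5.43]
th 0.79 tcp [-14. 131.] row [6.9  6.04]
th 0.72 tcp [ -9. 126.] row [7.19 6.67]
th 0.65 tcp [ -5. 121.] row [7.44 7.33]
th 0.58 tcp [ -0. 116.] row [7.65 8.  ]
th 0.51 tcp [  3. 110.] row [7.8  8.68]
th 0.44 tcp [  7. 104.] row [7.91 9.37]
th 0.37 tcp [10. 97.] row [ 7.97 10.07]
```

```bash
python3 -m handwheel '[[[0,0,0,0,0,0,0],[0,0,0,0,0,0,0]]]' >/dev/null
python3 -c "
from h import *
p,r=st(); q=M.T@(p-C)*1e3
arc((-72,62),100,np.arange(1.63,.3,-.07),.35,11,3,(q[0],q[2]))" | head -12; python3 - <<'E'
from station import optics
import cv2
cv2.imwrite("pics/side1.png",cv2.resize(optics.camera("side")["color"][60:280,180:460],(700,550),interpolation=cv2.INTER_CUBIC))
E
```

```text
t 3.20 case(mm) [-109.6   -2.5  176. ] Fcase [-0.38 -0.44  0.41] tilt [-0.004  0.344 -0.001] q [-0.39  0.5   1.24  0.2   1.68 -0.96] gap -0.0
th 1.63 tcp [-91. 158.] row [1.11 2.33]
th 1.56 tcp [-84. 158.] row [1.78 2.54]
th 1.49 tcp [-77. 158.] row [2.43 2.79]
th 1.42 tcp [-70. 158.] row [3.06 3.08]
th 1.35 tcp [-63. 156.] row [3.68 3.42]
th 1.28 tcp [-57. 155.] row [4.26 3.8 ]
th 1.21 tcp [-50. 153.] row [4.82 4.22]
th 1.14 tcp [-43. 150.] row [5.35 4.68]
th 1.07 tcp [-37. 147.] row [5.85 5.18]
th 1.00 tcp [-31. 144.] row [6.31 5.71]
th 0.93 tcp [-25. 140.] row [6.73 6.27]
```

View pics/side1.png

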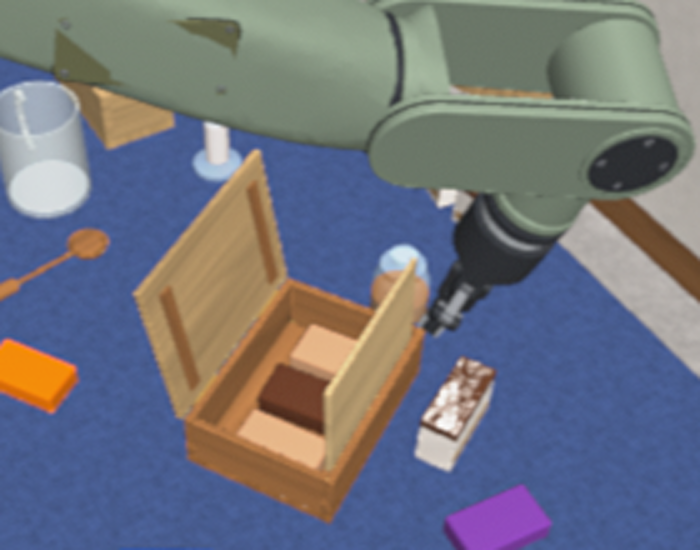

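The arm stands on the carton side of the flap at (440,325) in the crop, and both the flap and cover are still standing. Next I push the flap.

```bash
python3 -m handwheel '[[[0.6,0,1.6,0,0,0,0],[1.1,0,2.3,0,0,0,0],[1.4,0,2.4,0,0,0,0],[1.75,0,2.5,0,0,0,0],[2.1,0,2.65,0,0,0,0],[2.4,0,2.8,0,0,0,0],[2.75,0,2.95,0,0,0,0],[3.05,0,3.1,0,0,0,0],[3.4,0,3.25,0,0,0,0],[3.7,0,3.4,0,0,0,0],[4,0,3.6,0,0,0,0],[4.3,0,3.8,0,0,0,0]]]'
python3 -c "
from h import *
st()"
```

```text
time: 4.45
ee_pos: [0.5816, -0.0389, 0.1518]
ee_rot: [0.475, 0.862, 0.084, -0.152]
force: [-1.3, -0.3, 5.9]
finger_gap: 0.003
grasp_force: 2.9
t 4.45 case(mm) [-54.6  -0.5 151.8] Fcase [0.44 1.27 5.93] tilt [-0.001  0.349  0.001] q [-0.35  0.44  1.38  0.21  1.6  -0.93] gap 0.0
```

```bash
python3 - <<'E'
from station import optics
import cv2
from h import *
a=cv2.resize(optics.camera("side")["color"][150:280,220:400],(720,520),interpolation=cv2.INTER_CUBIC)
cv2.imwrite("pics/side2.png",a); st()
E
```

```text
t 4.50 case(mm) [-53.9  -0.5 151.8] Fcase [1.18 1.18 3.83] tilt [-0.     0.35   0.001] q [-0.34  0.44  1.38  0.21  1.6  -0.93] gap -0.0
```

View pics/side2.png

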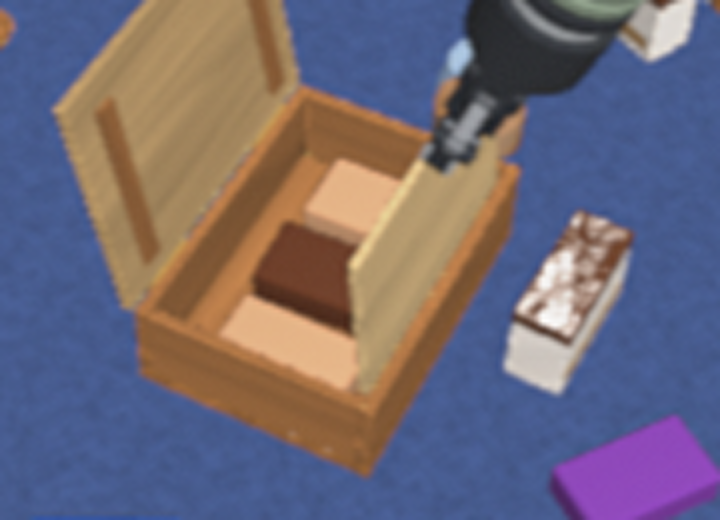

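```bash
python3 - <<'E'
from h import *
c=np.load("side0.npz")
def pj(P):
    w=C+M@(np.array(P)/1e3); q=R.from_quat(c["rotation"]).inv().apply(w-c["xyz"]); k=c["intrinsics"]@(q/q[2]); return np.round((k[:2]-[220,150])*4,0)
print("tcp",pj((-54,0,152)))
for t in (1.53,1.4,1.3,1.2): print(t,[pj((-72+125*np.cos(t)-3*np.sin(t),y,62+125*np.sin(t)+3*np.cos(t))) for y in (100,0,-100)])
print("rim",pj((-85,115,72)),pj((85,115,72)),pj((85,-115,72)),pj((-85,-115,72)))
E
```

```text
tcp [413. 187.]
1.53 [array([367., 274.]), array([440., 158.]), array([507.,  53.])]
1.4 [array([341., 265.]), array([416., 150.]), array([483.,  47.])]
1.3 [array([322., 260.]), array([397., 146.]), array([465.,  43.])]
1.2 [array([304., 256.]), array([379., 143.]), array([447.,  41.])]
rim [371. 417.] [132. 313.] [298.  84.] [520. 168.]
```

```bash
python3 - <<'E'
from h import *
from station import optics
import cv2
c=optics.camera("side");t=optics.camera("top")
def pj(P,c):
    w=C+M@(np.array(P)/1e3); q=R.from_quat(c["rotation"]).inv().apply(w-c["xyz"]); k=c["intrinsics"]@(q/q[2]); return k[:2]
print("pre tcp in side1",(pj((-109.6,-2.5,176),c)-[180,60])*2.5)
a=cv2.resize(c["color"][150:230,280:360],(400,400),interpolation=cv2.INTER_CUBIC)
b=cv2.resize(t["color"][140:240,240:340],(400,400),interpolation=cv2.INTER_CUBIC)
print("now side",(pj((-54,0,152),c)-[280,150])*5,"top",(pj((-54,0,152),t)-[240,140])*4+[400,0])
cv2.imwrite("pics/both3.png",np.hstack([a,b]));st()
E
```

```text
pre tcp in side1 [413.28070343 344.15703213]
now side [216.28736768 233.74863874] top [631.35840764 177.42009564]
t 4.60 case(mm) [-54.   -0.5 151.8] Fcase [1.17 0.41 4.73] tilt [-0.001  0.351  0.001] q [-0.34  0.44  1.38  0.21  1.6  -0.93] gap 0.0
```

View pics/both3.png

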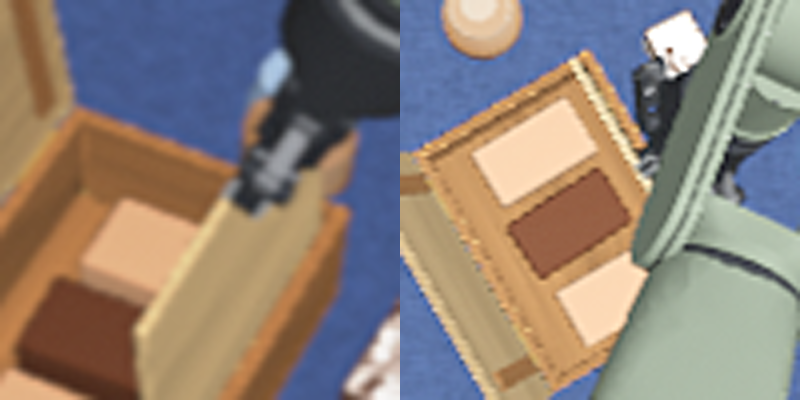

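```bash
python3 - <<'E'
from h import *
import cv2
def pj(w,n):
    c=np.load(n+"0.npz"); q=R.from_quat(c["rotation"]).inv().apply(w-c["xyz"]); k=c["intrinsics"]@(q/q[2]); return k[:2]
p,r=st(); z=r.apply([0,0,1])
for d in (0,.015,.03,.073,.1): print(d,"side crop",np.round((pj(p-d*z,"side")-[280,150])*5),"x+-11",np.round((pj(p-d*z+r.apply([.011,0,0]),"side")-[280,150])*5),np.round((pj(p-d*z-r.apply([.011,0,0]),"side")-[280,150])*5), "top",np.round((pj(p-d*z,"top")-[240,140])*4+[400,0]))
p0=np.array([.198,.539,.195])
print("start",[(np.round((pj(p0+[0,0,d],"side")-[60,50])*6),np.round((pj(p0+[0,0,d],"top")-[60,280])*6+[400,0])) for d in (0,.013,.073)])
a=cv2.imread("pics/side0.png")[50:117,60:127];b=cv2.imread("pics/top0.png")[280:347,60:127]
cv2.imwrite("pics/st4.png",np.hstack([cv2.resize(i,(400,400),interpolation=cv2.INTER_CUBIC) for i in(a,b)]))
E
```

```text
t 4.60 case(mm) [-54.   -0.5 151.8] Fcase [1.17 0.41 4.73] tilt [-0.001  0.351  0.001] q [-0.34  0.44  1.38  0.21  1.6  -0.93] gap 0.0
0 side crop [217. 233.] x+-11 [198. 221.] [235. 246.] top [631. 177.]
0.015 side crop [228. 218.] x+-11 [209. 206.] [247. 231.] top [637. 172.]
0.03 side crop [239. 203.] x+-11 [220. 190.] [258. 215.] top [644. 167.]
0.073 side crop [274. 156.] x+-11 [254. 143.] [293. 169.] top [663. 152.]
0.1 side crop [296. 125.] x+-11 [276. 112.] [316. 138.] top [675. 142.]
start [(array([239., 322.]), array([662., 147.])), (array([230., 300.]), array([653., 151.])), (array([187., 190.]), array([606., 171.]))]
```

View pics/st4.png

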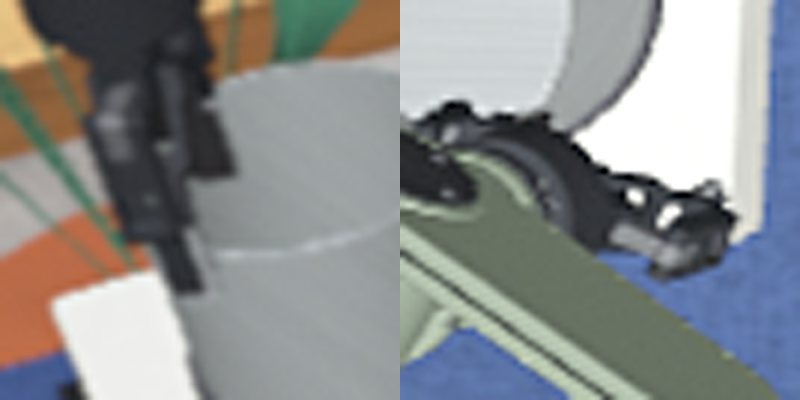

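```bash
python3 - <<'E'
from h import *
def pj(w,n):
    c=np.load(n+"0.npz"); q=R.from_quat(c["rotation"]).inv().apply(w-c["xyz"]); k=c["intrinsics"]@(q/q[2]); return k[:2]
p0=np.array([.198,.539,.195]); y=np.array([.345,.938,0]); x=np.array([-.938,.345,0])
for s in (-.05,.05):
  for d in (.013,.03): 
    w=p0+[0,0,d]+s*y; print(s,d,np.round((pj(w,"side")-[60,50])*6),np.round((pj(w,"top")-[60,280])*6+[400,0]))
print("base",pj(np.zeros(3),"side"),pj(np.zeros(3),"top"), "table z axis", plane("top",(281,358),.02))
E
```

```text
-0.05 0.013 [220. 367.] [745. 189.]
-0.05 0.03 [207. 337.] [733. 195.]
0.05 0.013 [240. 236.] [561. 113.]
0.05 0.03 [228. 206.] [547. 118.]
base [104.07410083 319.99731398] [280.6151399  358.85239018] table z axis [ 0.00825749 -0.00110394  0.02      ]
```

The fingertips show about 25 mm short of the reported TCP in both poses, and the upward force fits a tip riding on the flap's top edge. I'll back off and come in lower.

```bash
python3 -m handwheel '[[[-1.5,0,-2.5,0,0,0,0],[-3.1,0,-3.6,0,0,0,0],[-4.2,0,-2,0,0,0,0],[-4.6,0,0.7,0,0,0,0],[-4.6,0,0.7,0,0,0,0],[-4.6,0,0.7,0,0,0,0],[-4.6,0,0.7,0,0,0,0]]]'
python3 - <<'E'
from station import optics
import cv2
from h import *
c=optics.camera("side")
def pj(w,n):
    c=np.load(n+"0.npz"); q=R.from_quat(c["rotation"]).inv().apply(w-c["xyz"]); k=c["intrinsics"]@(q/q[2]); return k[:2]
p,r=st(); z=r.apply([0,0,1])
for d in (0,.015,.03): print(d,np.round((pj(p-d*z,"side")-[280,150])*5))
cv2.imwrite("pics/side5.png",cv2.resize(c["color"][150:260,280:400],(600,550),interpolation=cv2.INTER_CUBIC))
E
```

```text
time: 5.3
ee_pos: [0.6037, -0.0732, 0.129]
ee_rot: [0.475, 0.862, 0.084, -0.152]
force: [-0.6, 0.0, -0.2]
finger_gap: 0.005
grasp_force: 0.0
t 5.35 case(mm) [-95.8  -0.9 129.5] Fcase [0.28 0.73 0.46] tilt [-0.001  0.348  0.001] q [-0.38  0.52  1.31  0.2   1.6  -0.97] gap 0.0
0 [291. 292.]
0.015 [303. 277.]
0.03 [315. 263.]
```

View pics/side5.png

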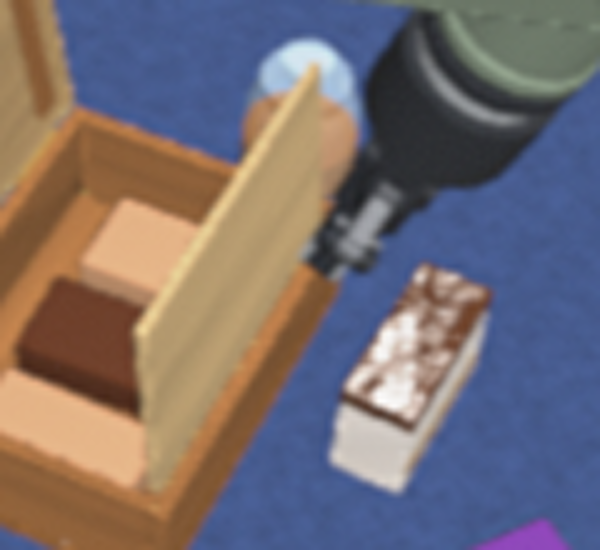

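The fingers now end at about (325,270), roughly 28 mm behind the TCP along the tool axis. They are on the outer side of the standing flap, whose edge runs from (138,328) to (315,68). I'll plan the arc with that offset.

```bash
sed -i 's/-corner\*X$/-corner*X+28*Z/' h.py
python3 -c "
from h import *
p,r=st(); q=M.T@(p-C)*1e3
arc((-72,62),97,np.arange(1.58,.3,-.06),.35,11,3,(q[0],q[2]))"
```

```text
t 5.35 case(mm) [-95.8  -0.9 129.5] Fcase [0.28 0.73 0.46] tilt [-0.001  0.348  0.001] q [-0.38  0.52  1.31  0.2   1.6  -0.97] gap 0.0
th 1.58 tcp [-77. 129.] row [1.78 0.72]
th 1.52 tcp [-71. 129.] row [2.33 0.91]
th 1.46 tcp [-65. 129.] row [2.86 1.14]
th 1.40 tcp [-59. 128.] row [3.39 1.39]
th 1.34 tcp [-53. 127.] row [3.89 1.68]
th 1.28 tcp [-48. 126.] row [4.38 2.  ]
th 1.22 tcp [-42. 124.] row [4.85 2.35]
th 1.16 tcp [-37. 122.] row [5.29 2.73]
th 1.10 tcp [-31. 120.] row [5.71 3.13]
th 1.04 tcp [-26. 117.] row [6.11 3.55]
th 0.98 tcp [-21. 114.] row [6.48 4.  ]
th 0.92 tcp [-16. 111.] row [6.82 4.47]
th 0.86 tcp [-12. 107.] row [7.14 4.96]
th 0.80 tcp [ -7. 104.] row [7.42 5.47]
th 0.74 tcp [ -3. 100.] row [7.68 5.99]
th 0.68 tcp [ 1. 95.] row [7.9  6.53]
th 0.62 tcp [ 4. 91.] row [8.09 7.08]
th 0.56 tcp [ 8. 86.] row [8.24 7.64]
th 0.50 tcp [11. 81.] row [8.37 8.21]
th 0.44 tcp [14. 76.] row [8.45 8.79]
th 0.38 tcp [16. 71.] row [8.51 9.37]
th 0.32 tcp [18. 65.] row [8.53 9.95]
```

```bash
python3 -m handwheel '[[[1,0,0.4,0,0,0,0],[1.8,0,0.7,0,0,0,0],[2.3,0,0.9,0,0,0,0],[2.6,0,1,0,0,0,0],[2.9,0,1.15,0,0,0,0],[3.15,0,1.25,0,0,0,0],[3.4,0,1.4,0,0,0,0],[3.65,0,1.55,0,0,0,0],[3.9,0,1.7,0,0,0,0],[3.9,0,1.7,0,0,0,0]]]'
python3 -c "
from h import *
st()"
```

```text
time: 6.35
ee_pos: [0.5804, -0.0372, 0.1259]
ee_rot: [0.475, 0.862, 0.084, -0.153]
force: [0.0, 0.1, -0.8]
finger_gap: -0.001
grasp_force: 0.0
t 6.35 case(mm) [-52.5  -0.4 125.9] Fcase [ 0.07 -0.09 -0.79] tilt [-0.     0.35   0.001] q [-0.34  0.46  1.4   0.21  1.56 -0.94] gap -0.0
```

```bash
python3 -m handwheel '[[[0.25,0,0.15,0,0,0,0],[0.5,0,0.3,0,0,0,0],[0.75,0,0.5,0,0,0,0],[0.95,0,0.7,0,0,0,0]]]'
python3 -m handwheel '[[[0.25,0,0.2,0,0,0,0],[0.45,0,0.35,0,0,0,0],[0.65,0,0.55,0,0,0,0],[0.85,0,0.75,0,0,0,0]]]'
python3 - <<'E'
from station import optics
import cv2
from h import *
c=optics.camera("side");st()
cv2.imwrite("pics/side6.png",cv2.resize(c["color"][150:260,280:400],(600,550),interpolation=cv2.INTER_CUBIC))
E
```

```text
time: 6.75
ee_pos: [0.5744, -0.0276, 0.1226]
ee_rot: [0.475, 0.862, 0.084, -0.152]
force: [-0.1, -0.7, 1.3]
finger_gap: -0.0
grasp_force: 0.4
time: 7.15
ee_pos: [0.5688, -0.0188, 0.1184]
ee_rot: [0.475, 0.862, 0.084, -0.152]
force: [0.4, -0.1, 1.6]
finger_gap: 0.004
grasp_force: 0.4
t 7.20 case(mm) [-30.2  -0.4 118.1] Fcase [-0.62 -0.17 -0.05] tilt [0.    0.351 0.001] q [-0.32  0.44  1.45  0.22  1.53 -0.93] gap -0.0
```

View pics/side6.png

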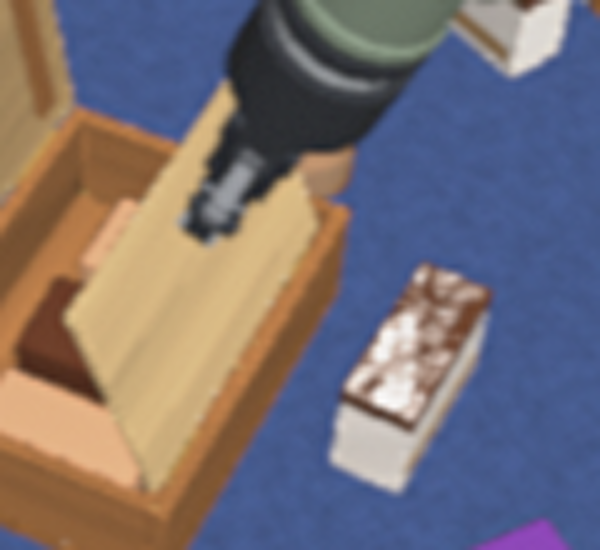

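The flap is now leaning inward at about 1.1 rad with the tip at (210,235) on its outer face, as modelled. I'll continue along the arc.

```bash
python3 -m handwheel '[[[0.4,0,0.4,0,0,0,0],[0.75,0,0.85,0,0,0,0],[1.1,0,1.35,0,0,0,0],[1.4,0,1.85,0,0,0,0],[1.7,0,2.35,0,0,0,0],[1.95,0,2.85,0,0,0,0],[2.2,0,3.4,0,0,0,0],[2.4,0,3.95,0,0,0,0],[2.55,0,4.5,0,0,0,0],[2.65,0,5.1,0,0,0,0],[2.75,0,5.65,0,0,0,0],[2.8,0,6.2,0,0,0,0]]]'
python3 -c "
from h import *
go([23,0,41],.35)"
```

```text
time: 8.4
ee_pos: [0.5433, 0.0215, 0.0693]
ee_rot: [0.475, 0.862, 0.084, -0.153]
force: [-0.7, 0.6, 0.4]
finger_gap: -0.006
grasp_force: 0.3
t 8.40 case(mm) [16.9 -0.4 69.3] Fcase [0.87 0.24 0.42] tilt [-0.     0.35   0.001] q [-0.27  0.44  1.57  0.24  1.41 -0.91] gap -0.01
rows cm [-0.4  -0.04  2.87] rot [ 0.    -0.    -0.001]
```

```bash
python3 -m handwheel '[[[-0.05,0,0.4,0,0,0,0],[-0.1,0,0.8,0,0,0,0],[-0.15,0,1.2,0,0,0,0],[-0.2,0,1.6,0,0,0,0],[-0.25,0,2,0,0,0,0],[-0.3,0,2.3,0,0,0,0],[-0.35,0,2.6,0,0,0,0],[-0.4,0,2.9,0,0,0,0],[-0.4,0,2.9,0,0,0,0]]]'
python3 - <<'E'
from station import optics
import cv2
from h import *
c=optics.camera("side");st()
cv2.imwrite("pics/side7.png",cv2.resize(c["color"][110:260,230:380],(600,600),interpolation=cv2.INTER_CUBIC))
E
```

```text
time: 9.3
ee_pos: [0.5399, 0.0265, 0.0407]
ee_rot: [0.475, 0.862, 0.084, -0.153]
force: [0.2, 0.1, 0.0]
finger_gap: 0.002
grasp_force: 0.0
t 9.35 case(mm) [22.8 -0.3 40.9] Fcase [ 0.35 -0.13  0.84] tilt [0.    0.35  0.001] q [-0.27  0.47  1.59  0.24  1.35 -0.91] gap 0.0
```

View pics/side7.png

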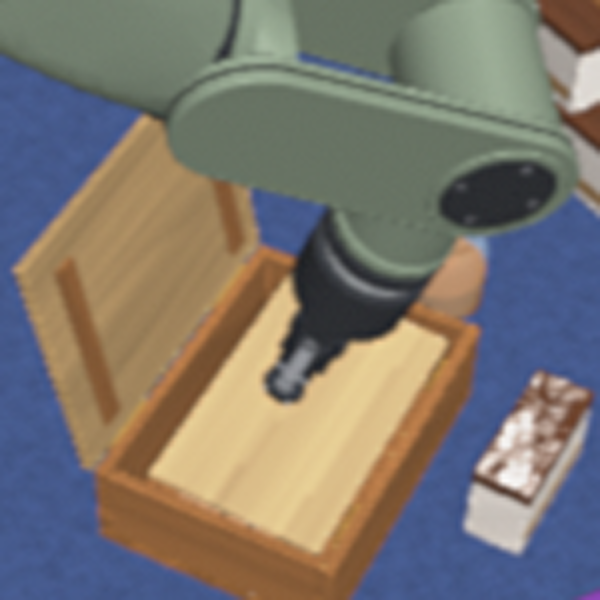

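The flap now lies almost level over the bars, its near free corner at about (150,478) with the tip at (285,390). I have used all 10 views, so the rest goes by force and numbers. I'll press down until the stop is felt.

```bash
python3 -m handwheel '[[[-0.07,0,0.19,0,0,0,0],[-0.14,0,0.38,0,0,0,0],[-0.14,0,0.38,0,0,0,0]]]' | grep -E 'force'; python3 -c "
from h import *
st()"
python3 -m handwheel '[[[-0.07,0,0.19,0,0,0,0],[-0.14,0,0.38,0,0,0,0],[-0.14,0,0.38,0,0,0,0]]]' | grep -E 'force'; python3 -c "
from h import *
p,r=st()
for t in (0,.1,.2):
  w=C+M@(np.array([-72+125*np.cos(t),100,65+125*np.sin(t)])/1e3);c=np.load('side0.npz');q=R.from_quat(c['rotation']).inv().apply(w-c['xyz']);k=c['intrinsics']@(q/q[2]);print(t,(k[:2]-[230,110])*4)"
```

```text
force: [-1.2, -0.9, -0.2]
grasp_force: 0.0
t 9.65 case(mm) [22.8 -0.4 36.9] Fcase [-0.08  1.53 -0.17] tilt [-0.     0.35   0.001] q [-0.27  0.48  1.59  0.24  1.34 -0.91] gap 0.01
force: [-3.4, -0.0, 8.3]
grasp_force: 4.1
t 9.95 case(mm) [22.6 -0.7 34.6] Fcase [1.76 2.88 8.26] tilt [-0.     0.351  0.001] q [-0.27  0.48  1.59  0.24  1.34 -0.92] gap 0.0
0 [147.35222074 481.47368966]
0.1 [147.45327958 470.04947457]
0.2 [149.27989683 459.28358328]
```

The stop is felt at 8 N downward, and the near corner pixel matches angle 0. Next I retreat up and cross over the cover to its outer side.

```bash
python3 -m handwheel '[[[0,0,-2,0,0,0,0],[0,0,-6,0,0,0,0],[0,0,-11,0,0,0,0],[0,0,-16,0,0,0,0],[0,0,-21,0,0,0,0],[0,0,-26,0,0,0,0],[0,0,-29,0,0,0,0],[0,0,-29,0,-0.15,0,0],[0,0,-29,0,-0.3,0,0],[0,0,-29,0,-0.35,0,0]]]' | grep time
python3 - <<'E'
from h import *
from station import optics
import cv2
go([230,0,320],0)
c=optics.camera("top"); cv2.imwrite("pics/top8.png",c["color"])
E
```

```text
time: 10.95
t 10.95 case(mm) [-75.4  -1.  307.2] Fcase [0.17 1.1  0.41] tilt [-0.002 -0.005 -0.001] q [-0.24  0.19  1.34 -0.    1.61 -0.8 ] gap -0.0
rows cm [30.53 -0.07 -1.43] rot [0.002 0.005 0.001]
```

```bash
python3 -m handwheel '[[[4,0,-1.4,0,0,0,0],[9,0,-1.4,0,0,0,0],[14,0,-1.4,0,0,0,0],[19,0,-1.4,0,0,0,0],[24,0,-1.4,0,0,0,0],[29,0,-1.4,0,0,0,0],[30.5,0,-1.4,0,0,0,0],[30.5,0,-1.4,0,-0.15,0,0],[30.5,0,-1.4,0,-0.3,0,0],[30.5,0,-1.4,0,-0.3,0,0],[30.5,0,-1.4,0,-0.3,0,0]]]' | grep time
python3 - <<'E'
from h import *
from station import optics
import cv2
go([215,0,190],-.3)
c=optics.camera("side"); cv2.imwrite("pics/side9.png",c["color"]); np.savez("side9.npz",**c)
t=optics.camera("top"); cv2.imwrite("pics/top9.png",t["color"])
# has anything shifted? diff vs start (outside arm)
for n,i in(("side",c),("top",t)):
    a=cv2.imread(f"pics/{n}0.png").astype(int); d=(np.abs(a-i["color"]).max(2)>40).astype(np.uint8)
    k,l,s,_=cv2.connectedComponentsWithStats(d); print(n,[tuple(x) for x in s[1:] if x[4]>25])
E
```

```text
time: 12.1
t 12.10 case(mm) [229.2  -0.7 318.9] Fcase [ 0.05 -0.12 -0.26] tilt [ 0.002 -0.299 -0.001] q [ 0.47 -0.08  1.63 -0.3   1.57 -0.1 ] gap -0.0
rows cm [ 2.44 -0.05 12.74] rot [-0.001 -0.001  0.001]
side [(np.int32(53), np.int32(0), np.int32(64), np.int32(99), np.int32(2158)), (np.int32(156), np.int32(0), np.int32(64), np.int32(97), np.int32(3171)), (np.int32(0), np.int32(12), np.int32(51), np.int32(17), np.int32(323)), (np.int32(5), np.int32(23), np.int32(26), np.int32(11), np.int32(202)), (np.int32(0), np.int32(30), np.int32(7), np.int32(6), np.int32(28)), (np.int32(0), np.int32(162), np.int32(44), np.int32(66), np.int32(1290)), (np.int32(267), np.int32(176), np.int32(77), np.int32(65), np.int32(1956)), (np.int32(80), np.int32(223), np.int32(32), np.int32(40), np.int32(693)), (np.int32(0), np.int32(247), np.int32(33), np.int32(36), np.int32(652)), (np.int32(59), np.int32(252), np.int32(18), np.int32(25), np.int32(113)), (np.int32(65), np.int32(252), np.int32(37), np.int32(44), np.int32(886))]
top [(np.int32(254), np.int32(154), np.int32(65), np.int32(75), np.int32(1550)), (np.int32(16), np.int32(216), np.int32(245), np.int32(204), np.int32(22592)), (np.int32(274), np.int32(351), np.int32(41), np.int32(49), np.int32(458)), (np.int32(274), np.int32(363), np.int32(26), np.int32(13), np.int32(65)), (np.int32(262), np.int32(416), np.int32(25), np.int32(4), np.int32(72))]
```

```bash
python3 -m handwheel '[[[2.4,0,4,0,0,0,0],[2.4,0,8.5,0,0,0,0],[2.4,0,12,0,0,0,0],[1,0,13.5,0,0,0,0],[0,0,14,0,0,0,0],[0,0,14,0,0,0,0],[0,0,14,0,0,0,0]]]' | grep time
cat >> h.py <<'E'
def cov(r,ths,a,corner,tcp):
    X=np.array([np.cos(a),np.sin(a)]);Z=np.array([np.sin(a),-np.cos(a)])
    for t in ths:
        s,c=np.sin(t),np.cos(t); d=np.array([85-r*c+8*s,72+r*s+8*c])-corner*X+28*Z
        e=(d-np.array(tcp))/10; print("th %.2f tcp"%t,np.round(d,0),"row",np.round([e@X,e@Z],2))
E
python3 -c "
from h import *
p,r=st(); q=M.T@(p-C)*1e3
cov(150,np.arange(1.9,.24,-.05),-.3,-11,(q[0],q[2])); cov(128,[.3,.2,.1,.0],-.3,11,(q[0],q[2]))"
```

```text
time: 12.9
t 12.90 case(mm) [185.9  -1.8 187.4] Fcase [-0.43 -0.35 -0.06] tilt [-0.002 -0.3    0.004] q [ 0.38  0.01  1.82 -0.31  1.28 -0.1 ] gap -0.0
th 1.90 tcp [143. 181.] row [-3.89  1.83]
th 1.85 tcp [136. 184.] row [-4.64  1.79]
th 1.80 tcp [129. 186.] row [-5.39  1.78]
th 1.75 tcp [122. 188.] row [-6.14  1.82]
th 1.70 tcp [114. 190.] row [-6.89  1.88]
th 1.65 tcp [107. 191.] row [-7.63  1.99]
th 1.60 tcp [100. 192.] row [-8.37  2.13]
th 1.55 tcp [ 92. 192.] row [-9.1   2.32]
th 1.50 tcp [ 85. 192.] row [-9.82  2.53]
th 1.45 tcp [ 77. 192.] row [-10.53   2.78]
th 1.40 tcp [ 70. 191.] row [-11.22   3.07]
th 1.35 tcp [ 62. 190.] row [-11.9    3.39]
th 1.30 tcp [ 55. 189.] row [-12.56   3.75]
th 1.25 tcp [ 48. 187.] row [-13.2    4.14]
th 1.20 tcp [ 40. 185.] row [-13.83   4.56]
th 1.15 tcp [ 33. 182.] row [-14.43   5.01]
th 1.10 tcp [ 26. 179.] row [-15.     5.48]
th 1.05 tcp [ 20. 176.] row [-15.56   5.99]
th 1.00 tcp [ 13. 173.] row [-16.09   6.53]
th 0.95 tcp [  6. 169.] row [-16.59   7.09]
th 0.90 tcp [  0. 164.] row [-17.06   7.67]
th 0.85 tcp [ -6. 160.] row [-17.5    8.28]
th 0.80 tcp [-12. 155.] row [-17.91   8.91]
th 0.75 tcp [-17. 150.] row [-18.29   9.56]
th 0.70 tcp [-22. 145.] row [-18.63  10.22]
th 0.65 tcp [-27. 139.] row [-18.94  10.91]
th 0.60 tcp [-32. 133.] row [-19.22  11.61]
th 0.55 tcp [-36. 127.] row [-19.46  12.32]
th 0.50 tcp [-41. 121.] row [-19.67  13.04]
th 0.45 tcp [-44. 114.] row [-19.84  13.77]
th 0.40 tcp [-48. 108.] row [-19.97  14.51]
th 0.35 tcp [-51. 101.] row [-20.07  15.25]
th 0.30 tcp [-54.  94.] row [-20.13  16.  ]
th 0.25 tcp [-56.  87.] row [-20.15  16.75]
th 0.30 tcp [-54.  94.] row [-20.13  16.  ]
th 0.20 tcp [-58.  82.] row [-20.14  17.28]
th 0.10 tcp [-60.  69.] row [-20.03  18.56]
th 0.00 tcp [-62.  57.] row [-19.79  19.82]
```

```bash
python3 -m handwheel '[[[-2,0,1,0,0,0,0],[-3.5,0,1.8,0,0,0,0],[-4.2,0,1.8,0,0,0,0],[-4.8,0,1.8,0,0,0,0],[-5.4,0,1.8,0,0,0,0],[-6,0,1.8,0,0,0,0],[-6.6,0,1.85,0,0,0,0],[-7.1,0,1.9,0,0,0,0],[-7.6,0,2,0,0,0,0]]]'
python3 - <<'E'
from h import *
from station import optics
import cv2
st()
c=optics.camera("side"); cv2.imwrite("pics/side10.png",c["color"])
d=(np.abs(c["color"].astype(int)-cv2.imread("pics/side9.png")).max(2)>40).astype(np.uint8)[:,235:]
k,l,s,_=cv2.connectedComponentsWithStats(d); print([list(map(int,x)) for x in s[1:] if x[4]>15])
E
```

```text
time: 13.8
ee_pos: [0.4949, 0.099, 0.1895]
ee_rot: [0.477, 0.866, -0.072, 0.131]
force: [-0.6, 2.9, 0.6]
finger_gap: 0.003
grasp_force: 0.9
t 13.80 case(mm) [108.3  -0.9 189.5] Fcase [ 2.76 -1.04  0.63] tilt [-0.001 -0.3    0.001] q [ 0.22  0.02  1.8  -0.3   1.23 -0.26] gap 0.0
[[0, 7, 59, 210, 3110], [46, 138, 3, 14, 21], [16, 178, 5, 16, 43], [12, 185, 5, 15, 22]]
```

```bash
python3 -m handwheel '[[[-0.7,0,0.15,0,0,0,0],[-1.45,0,0.35,0,0,0,0],[-2.2,0,0.55,0,0,0,0],[-2.9,0,0.8,0,0,0,0],[-3.6,0,1.1,0,0,0,0],[-4.25,0,1.4,0,0,0,0],[-4.9,0,1.75,0,0,0,0],[-5.55,0,2.15,0,0,0,0],[-6.2,0,2.55,0,0,0,0],[-6.8,0,3,0,0,0,0],[-7.35,0,3.5,0,0,0,0],[-7.9,0,4,0,0,0,0]]]'
python3 - <<'E'
from h import *
from station import optics
import cv2
st()
c=optics.camera("side"); cv2.imwrite("pics/side11.png",c["color"])
a=cv2.imread("pics/side9.png").astype(int); d=np.abs(c["color"]-a).max(2)[222:275,300:385]; print((d>40).sum(),"changed px near front corner+carton")
E
```

```text
time: 15.05
ee_pos: [0.5414, 0.0246, 0.1739]
ee_rot: [0.477, 0.866, -0.072, 0.131]
force: [-0.9, 0.9, 1.0]
finger_gap: 0.002
grasp_force: 0.6
t 15.05 case(mm) [ 20.5  -0.4 173.9] Fcase [1.21 0.25 0.97] tilt [ 0.    -0.3    0.001] q [ 0.05  0.08  1.77 -0.29  1.16 -0.41] gap 0.0
0 changed px near front corner+carton
```

```bash
python3 -m handwheel '[[[-0.5,0,0.55,0,0,0,0],[-1,0,1.1,0,0,0,0],[-1.5,0,1.7,0,0,0,0],[-1.9,0,2.3,0,0,0,0],[-2.35,0,2.9,0,0,0,0],[-2.7,0,3.55,0,0,0,0],[-3.05,0,4.2,0,0,0,0],[-3.35,0,4.9,0,0,0,0],[-3.65,0,5.6,0,0,0,0],[-3.9,0,6.3,0,0,0,0],[-4.1,0,7,0,0,0,0],[-4.3,0,7.7,0,0,0,0]]]'
python3 - <<'E'
from h import *
from station import optics
import cv2
st()
c=optics.camera("side"); cv2.imwrite("pics/side12.png",c["color"])
a=cv2.imread("pics/side9.png").astype(int); d=np.abs(c["color"]-a).max(2)[240:275,300:385]; print((d>40).sum(),"changed px near front corner+carton")
go([-54,0,94],-.3); go([-62,0,57],-.3)
E
```

```text
time: 16.3
ee_pos: [0.5753, -0.0292, 0.1128]
ee_rot: [0.477, 0.866, -0.072, 0.131]
force: [1.5, 0.0, 1.1]
finger_gap: 0.002
grasp_force: 0.4
t 16.30 case(mm) [-43.1  -0.4 112.8] Fcase [-0.79 -1.29  1.13] tilt [ 0.    -0.3    0.001] q [-0.05  0.2   1.76 -0.29  1.02 -0.48] gap 0.0
0 changed px near front corner+carton
t 16.35 case(mm) [-43.    0.3 111.6] Fcase [-0.8  -0.02  0.35] tilt [ 0.002 -0.299  0.001] q [-0.05  0.21  1.77 -0.29  1.01 -0.48] gap -0.0
rows cm [-0.54  0.04  2.01] rot [-0.002 -0.001 -0.001]
t 16.35 case(mm) [-43.    0.3 111.6] Fcase [-0.8  -0.02  0.35] tilt [ 0.002 -0.299  0.001] q [-0.05  0.21  1.77 -0.29  1.01 -0.48] gap -0.0
rows cm [-0.21  0.05  5.78] rot [-0.002 -0.001 -0.001]
```

```bash
python3 -m handwheel '[[[-0.2,0,0.6,0,0,0,0],[-0.3,0,1.2,0,0,0,0],[-0.4,0,1.7,0,0,0,0],[-0.5,0,2.2,0,0,0,0],[-0.5,0,2.7,0,0,0,0],[-0.45,0,3.2,0,0,0,0],[-0.4,0,3.6,0,0,0,0],[-0.4,0,4,0,0,0,0],[-0.35,0,4.4,0,0,0,0],[-0.3,0,4.7,0,0,0,0],[-0.3,0,5,0,0,0,0],[-0.3,0,5.3,0,0,0,0]]]' | grep force
python3 -c "
from h import *
go([-62,0,55],-.3)"
python3 -m handwheel '[[[0.05,0,0.2,0,0,0,0],[0.1,0,0.4,0,0,0,0],[0.1,0,0.6,0,0,0,0],[0.1,0,0.6,0,0,0,0]]]' | grep force
python3 -c "
from h import *
st()"
```

```text
force: [0.1, -0.1, 0.3]
grasp_force: 0.3
t 17.55 case(mm) [-61.   -0.3  63.3] Fcase [-0.19 -0.05  0.28] tilt [ 0.    -0.3    0.001] q [-0.08  0.29  1.78 -0.3   0.91 -0.48] gap -0.0
rows cm [ 0.15 -0.03  0.82] rot [-0.    -0.    -0.001]
force: [-0.6, -1.8, -1.4]
grasp_force: 0.0
t 17.95 case(mm) [-61.9  -0.2  57.2] Fcase [-1.21  1.52 -1.36] tilt [ 0.001 -0.3    0.001] q [-0.08  0.3   1.78 -0.31  0.9  -0.48] gap -0.0
```

```bash
python3 -m handwheel '[[[0.06,0,0.19,0,0,0,0],[0.12,0,0.38,0,0,0,0],[0.12,0,0.38,0,0,0,0]]]' | grep force
python3 -m handwheel '[[[0.06,0,0.19,0,0,0,0],[0.06,0,0.19,0,0,0,0]]]' | grep force
python3 -c "
from h import *
st()"
```

```text
force: [0.5, -0.5, 0.2]
grasp_force: 0.0
force: [0.4, 0.6, 0.1]
grasp_force: 0.0
t 18.45 case(mm) [-61.9  -0.3  51.4] Fcase [ 0.32 -0.67  0.1 ] tilt [ 0.    -0.3    0.001] q [-0.08  0.31  1.78 -0.31  0.89 -0.47] gap -0.0
```

```bash
python3 -m handwheel '[[[0.06,0,0.19,0,0,0,0],[0.06,0,0.19,0,0,0,0]]]' | grep force
python3 -m handwheel '[[[0.06,0,0.19,0,0,0,0],[0.06,0,0.19,0,0,0,0]]]' | grep force
python3 -c "
from h import *
st()"
```

```text
force: [0.2, -0.3, 0.4]
grasp_force: 0.0
force: [-4.0, 1.6, 7.5]
grasp_force: 3.4
t 18.85 case(mm) [-62.2  -0.5  48.7] Fcase [3.49 2.52 7.55] tilt [ 0.    -0.301  0.001] q [-0.08  0.31  1.78 -0.31  0.89 -0.47] gap 0.0
```

```bash
python3 -m handwheel '[[[0.03,0,0.12,0,0,0,0],[0.03,0,0.12,0,0,0,0]]]' | grep force
python3 -c "
from h import *
st()"
python3 -m handwheel '[[[0,0,-1,0,0,0,0],[0,0,-4,0,0,0,0],[0,0,-9,0,0,0,0],[0,0,-14,0,0,0,0],[0,0,-19,0,0,0,0],[0,0,-24,0,0,0,0],[5,0,-25,0,0,0,0],[10,0,-25,0,0,0,0],[15,0,-25,0,0,0,0],[20,0,-25,0,0,0,0],[25,0,-25,0,0,0,0],[30,0,-25,0,0,0,0]]]' | grep time
python3 -m handwheel '[[[5,0,0,0,0,0,0],[10,0,0,0,0,0,0],[15,0,0,0,0,0,0],[15,0,0,0,0,0,0]]]' | grep time
python3 - <<'E'
from h import *
from station import optics
import cv2
st()
def pj(w,c):
    q=R.from_quat(c["rotation"]).inv().apply(w-c["xyz"]); k=c["intrinsics"]@(q/q[2]); return k[:2]
for n in("side","top"):
    c=optics.camera(n); i=c["color"]; cv2.imwrite(f"pics/{n}13.png",i); np.savez(n+"13.npz",**c)
    a=cv2.imread(f"pics/{n}0.png").astype(int); d=(np.abs(a-i).max(2)>40).astype(np.uint8)
    s=cv2.connectedComponentsWithStats(d)[2]; print(n,[list(map(int,x)) for x in s[1:] if x[4]>15])
    print(" shut corners",[np.round(pj(C+M@np.array([x,y,.08]),c)).tolist() for x,y in((-.087,.116),(.085,.116),(.085,-.116),(-.087,-.116))])
    # light-wood panel mask
    h=cv2.cvtColor(i,cv2.COLOR_BGR2HSV); m=((h[...,0]<30)&(h[...,1]>40)).astype(np.uint8)
    x0,x1,y0,y1=(225,360,110,270) if n=="side" else (225,335,145,250)
    z=np.zeros_like(m); z[y0:y1,x0:x1]=m[y0:y1,x0:x1]
    k=max(cv2.findContours(z,0,2)[0],key=cv2.contourArea); print(" wood hull",cv2.approxPolyDP(cv2.convexHull(k),4,True)[:,0].tolist())
    print(" hsv at cover middle/edge",h[tuple(np.round(pj(C+M@np.array([0,0,.08]),c)).astype(int)[::-1])])
E
```

```text
force: [-6.8, 1.0, 13.6]
grasp_force: 6.5
t 19.05 case(mm) [-62.2  -0.6  48.5] Fcase [ 4.47  5.24 13.65] tilt [ 0.    -0.301  0.001] q [-0.08  0.31  1.78 -0.31  0.89 -0.47] gap 0.0
time: 20.25
time: 20.65
t 20.65 case(mm) [445.6   1.  149.9] Fcase [-1.36 -0.51  0.33] tilt [ 0.004 -0.299 -0.006] q [ 0.91  0.19  1.7  -0.29  1.37  0.41] gap 0.0
side [[58, 0, 12, 12, 69], [36, 0, 123, 125, 5195], [54, 14, 21, 18, 154], [0, 22, 44, 24, 579], [233, 119, 98, 116, 4794], [342, 163, 5, 7, 23], [284, 188, 68, 64, 245], [312, 192, 24, 44, 248], [327, 201, 12, 18, 28], [281, 203, 32, 32, 611], [0, 215, 20, 11, 129], [81, 223, 28, 15, 155], [72, 243, 5, 33, 61], [77, 243, 3, 15, 23], [79, 242, 5, 29, 65], [84, 243, 18, 39, 241], [63, 249, 9, 14, 21], [0, 276, 29, 7, 118]]
 shut corners [[314.0, 253.0], [253.0, 227.0], [295.0, 169.0], [351.0, 190.0]]
 wood hull [[350, 174], [346, 209], [311, 268], [255, 242], [254, 224], [295, 169], [341, 168]]
 hsv at cover middle/edge [ 18 109 205]
top [[226, 151, 98, 96, 3749], [16, 256, 203, 164, 13883], [282, 352, 15, 16, 68], [297, 359, 17, 26, 157], [281, 361, 12, 11, 31], [225, 382, 35, 38, 246]]
 shut corners [[324.0, 211.0], [279.0, 238.0], [243.0, 178.0], [288.0, 151.0]]
 wood hull [[287, 152], [323, 211], [278, 237], [243, 178]]
 hsv at cover middle/edge [ 19  77 224]
```

```bash
python3 -c "
from station import order
print(order.finish_job())"
```

```text
the job is handed in; nothing more can be done
None
```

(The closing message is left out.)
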